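# Open the catch-locked knife box

### The job

Open the knife box on the kitchen counter using only closed fingertips: press its long spring-loaded brass bar all the way down, and while holding it down push the lid's thumb block away along the bar until the block has gone completely past the bar's upright stop; then let go, so that the bar springs back up behind the block, and move clear. Do not pinch or lift anything, leave the box standing where it is and do not disturb the other things on the counter.

Things in the scene. Friction and masses are not known exactly. Their poses are not given: they have to be found in the camera images.
- box: Cherry-wood knife box, loose on the counter (about 3 kg), 340 mm long in x, 270 mm wide. Origin: centre of the length, on the underside; x -170..170, y -140..130 mm. +x is the way the lid opens, away from the robot (turned up to 26 deg). Compartment and sliding lid at y -140..45 mm, lid top z 96 mm. A lower ledge at y 45..130 mm, top z 78 mm, carries the brass bar.
- lid (a joint): How far the lid is slid open along the box's +x, in m: 0 = shut, end stop 0.140. Starts at 0 to 0.015; about 2 N of friction, stays where it is left. From 0.020 the block is above the brass stop, from 0.070 completely past it. Pushing on against the end stop shoves the whole box.
- block_rear (a point): Centre of the rear (-x) face, the face to push, of the dark wooden thumb block on the lid: box x = -45 mm + lid, y 75, z 127 mm. The part of the block over the bar is 30 mm long in x, y 46..125, z 108..146 mm, 8 mm above the raised bar.
- catch (a joint): How far the brass bar is pressed down, in m: 0 = up, 0.016 = fully down on its end stop. It goes straight down without tilting wherever it is pressed; 2.5 N starts it, 5 N holds it fully down; it springs back when released. The stop on it clears the underside of the block only from 0.010 on: press fully.
- bar_top (a point): Point on the flat top of the brass bar, mid-width of its free lane, moving with it: box x -80, y 75, z 100 mm up, 84 mm down. The bar is 230 mm long (box x -130..100). The free lane, where fingertips can press and slide along its whole length, is y 50..104 mm, between the lid's edge (y 40, top z 96 mm) and the brass stop.
- nose_top (a point): Top centre of the upright brass stop on the outer (+y) edge of the bar, moving with it: 20 mm long (box x 5..25), 16 mm wide (y 104..120), 18 mm tall above the bar. Bar up: its top is at z 118 mm and blocks the thumb block; bar fully down: z 102 mm, 6 mm under the block.
- pepper_mill: Bystander: turned dark-wood pepper mill, 157 mm tall, 52 mm across, on the counter beside the box's -y side. Origin: centre of its foot.
- spice_jar: Bystander: small glass jar, 75 mm tall, 44 mm across, on the counter close to the box's +y side. Origin: centre of its foot.
- pickle_jar: Bystander: green glass jar, 100 mm tall, 68 mm across, at the box's -y side. Origin: centre of its foot.
- mug: Bystander: white mug, 92 mm tall, 80 mm across plus its handle, at the far part of the box's +y side. Origin: centre of its foot.
- spoon: Bystander: wooden spoon 240 mm long lying on the counter at the near end of the box's -y side, square to the box. Origin: under its middle.
- sauce_dish: Bystander: blue dish, 35 mm tall, 90 mm across, at the near end of the box's +y side. Origin: centre of its foot.

How it is judged (in metres and radians):
On the way, in this order (a step that is already met when the one before it is completed fails the run):
1. the brass bar is pressed down while the block is still short of the stop (value of joint catch above 0.0125 m and value of joint lid below 0.03 m), for 0.1 s.
2. with the bar still held down, the block has been pushed over the stop and is practically past it (value of joint catch above 0.0125 m and value of joint lid above 0.066 m), for 0.02 s.
At the end, for the whole second after the job is handed in: The lid has been slid more than 71.5 mm open, so that its thumb block is completely past the stop; the brass bar is up again (within 3 mm), the lid is at rest, and the box stands at rest within 30 mm of where it was (value of joint lid above 0.0715 m and value of joint catch below 0.003 m and velocity of joint lid between -0.005 and 0.005 m/s and linear speed of box below 0.01 m/s and distance of box from where it was at the start of the episode below 0.03 m); the robot touches nothing.
It fails at once if the box is shoved more than 30 mm, lifted or tipped (distance of box from where it was at the start of the episode above 0.03 m or height (world z) of box above 0.008 m or angle between box's own z axis and vertical above 0.05 rad).
It fails at once if a bystander is lifted, or knocked or moved by more than 30 mm (distance of any of pepper_mill, spice_jar, pickle_jar, mug, spoon, sauce_dish from where it was at the start of the episode above 0.03 m or height (world z) of any of pepper_mill, spice_jar, pickle_jar, mug, spoon, sauce_dish above 0.02 m).
It also fails if it takes over 35 s, if anything falls off the work surface, if the arm or the gripper's body presses on something with over 40 N, if the wrist force passes 120 N, or if a joint passes its speed limit or range.

### The arm

A 6-joint arm with a two-finger parallel gripper is mounted at the origin on the work surface. World frame = base frame: x ahead of the robot, y to its left, z up, the work surface at z = 0. Lengths are in mm, angles in rad, forces in N, time in s.
With the tool pointing down it reaches from about 275 to 1000 mm from the base axis. Payload 8.4 kg.
Tool frame: the origin (TCP) lies on the centre line of the jaws, within the pads' length; the fingertips stand 17 mm ahead of it and the grasp point (between the pads) lies 2 mm behind it (r.tcp_to_tips is the z of the fingertips in the tool frame, in mm); z points along the fingers, y is the direction in which the jaws open and shut (so a half turn about z gives the same grasp; the last joint's range is limited). The gripper opens to 85 mm and grips with 20 to 120 N. Pads are 22 mm wide; open, the fingers measure 114 mm over their backs; the gripper's body (76 mm by 85 mm) begins 54 mm behind the grasp point. The pads swing forward as they close: fully open they stand 13 mm farther back than shut.
Start: joints at [1.189, 0.353, 1.633, -0, 1.155, -0.002], TCP at [231.708, 580.465, 248.281] pointing down, gripper open.
Joint ranges: [-2.63, 2.63], [-0.92, 2.1], [0.06, 2.66], [-1.3, 4.44], [0, 2.69], [-3.02, 3.02]. Speed limits (rad/s): [2.22, 2.22, 2.79, 3.14, 3.14, 3.14].

### API

Orientations are given as [roll, pitch, yaw] about the fixed x, y, z axes, in that order (R = Rz(yaw) Ry(pitch) Rx(roll)).
In Python, from rig import r, cams, job gives the robot as it stands.
- The arm moves only by the tool drive_tool, never from a script. Its argument "deltas" is a list of rows, each a list of 4 numbers: the shift along the tool's x, y, z in cm, then the turn about the tool's z in rad. In form: [[x, y, z, roll], ...]. A call has 1 to 12 rows; each row shifts and turns the commanded pose from where the row before left it, along the tool's axes as they then stand; what a row does not reach is not made up. A row lasts 1/12 s, in which the tool goes at most 41.7 mm and 7.16 degrees, less where a joint would pass 70% of its speed; a pose out of reach is approached as far as the arm can. A call with a gripper value outside its range is refused whole. "jaw" is the closure, from 0 (fully open) to 1 (shut), set as the call begins (left out, the last holds). The fingers move at their own pace and stop on an object; "force" is the grip in N (left out, the last holds). Time passes only in rows, so rows that do not move let the fingers close. It gives the time, the measured TCP pose, the force and the opening at its end, in the units of the state.
- r.sense(): the state, without advancing time (a new reading comes with each control period).
- cams.grab_frame(name): name is "scene" or "side" or "wrist"; returns (picture, depth): 420x560x3 uint8, red, green, blue; 420x560 float32, mm along the optical axis (not along the pixel's ray), 0 where there is no reading.
- cams.camera_params(name): a dict with "fx", "fy", "cx", "cy" (pixels), "R" (3x3) and "t" (3): a world point X has camera coordinates R X + t. Camera axes: x right, y down, z forward; pixel columns grow to the right and rows downward; lengths in mm; the calibration is good to about 2 mm. A picture is of the moment at which its call begins: read the wrist's pose just before it. camera_params takes no time and is no camera call; for the wrist camera it gives the pose at the moment of the call.
- job.sign_off(): hands the job in, once; it reports no verdict.
The state is a dict: "clock": time; "qpos": joint angles; "qvel": joint speeds; "joint_efforts": joint torques, N m; "eef_pos": TCP position; "tcp_rot": TCP orientation; "contact_force": force on the tool from outside, world axes, zero at the start; "wrist_torque": the same for the moment, N m; "opening": opening from 0.0 (shut) to 1.0 (fully open).
Only numpy, scipy, OpenCV 4.12 (cv2) and the standard library are available. Lean on these libraries where they do the work, as an engineer would, in place of code of your own. Each camera call takes 0.05 s, during which the arm holds its last target. There are 200 camera calls.

## Working session

There is one attempt and no reset: what is moved stays moved. The work goes in short steps, Python scripts to look and compute and a tool call to move; the robot and the scene stay as the last step left them, time stands still between calls to the robot, and variables do not carry over. Pictures are saved under pics/ and viewed, about 8 in all and at most 12, crops included, and the job is handed in when it is done.

Besides the shell and the picture viewer there is one more tool, called after ">>>" as name([rows], argument=value, ...), one row to a line, values as JSON. drive_tool: Moves the arm, as the interface text tells. Its arguments: {"type":"object","properties":{"deltas":{"type":"array"},"jaw":{"type":"number"},"force":{"type":"number"}},"required":["deltas"]}

```bash
mkdir -p pics; python3 - <<'E'
from rig import r,cams,job
import cv2,numpy as np
print(r.sense(), r.tcp_to_tips)
for n in("scene","side"):
    p,d=cams.grab_frame(n); cv2.imwrite(f"pics/{n}0.png",p[:,:,::-1]); np.savez(f"{n}0.npz",p=p,d=d,**cams.camera_params(n))
    print(n,cams.camera_params(n),d.min(),d.max())
E
```

```text
{'clock': 0.0, 'qpos': array([ 1.18863579e+00,  3.53634534e-01,  1.63415770e+00, -3.34062018e-05,
        1.15520252e+00, -2.39176430e-03]), 'qvel': array([ 0.00022046,  0.00035287,  0.00060843, -0.00077979, -0.00088066,
       -0.00016968]), 'joint_efforts': array([-1.50910819e-03, -6.05270934e+01, -3.42054105e+01, -4.23088807e-05,
        9.66740423e-03, -3.23640575e-05]), 'eef_pos': array([231.52159789, 580.03442055, 247.56008687]), 'tcp_rot': array([-3.14019049e+00,  2.71900440e-05,  2.76183741e+00]), 'contact_force': array([ 0.02632363, -0.58424795,  0.11198262]), 'wrist_torque': array([-0.05045526, -0.04398007,  0.00165088]), 'opening': 1.0026197037934097} 17.0
scene {'fx': 460.87326940748494, 'fy': 460.87326940748494, 'cx': 285.4408727904196, 'cy': 204.86042526414695, 'R': array([[ 0.48800427,  0.87277571,  0.01069508],
       [ 0.49316229, -0.2655957 , -0.828402  ],
       [-0.72016858,  0.40953813, -0.56003191]]), 't': array([-251.32731853, -194.02362027, 1370.70882665])} 0.0 3999.9448
side {'fx': 446.1005866961268, 'fy': 446.1005866961268, 'cx': 275.83592063553755, 'cy': 210.39125679937717, 'R': array([[ 0.79675461, -0.60429795, -0.00246381],
       [-0.46227246, -0.60686081, -0.64654786],
       [ 0.38921236,  0.51627894, -0.76286945]]), 't': array([-447.62606407,  310.2930117 ,  810.27816394])} 0.0 3413.6282
```

View pics/scene0.png

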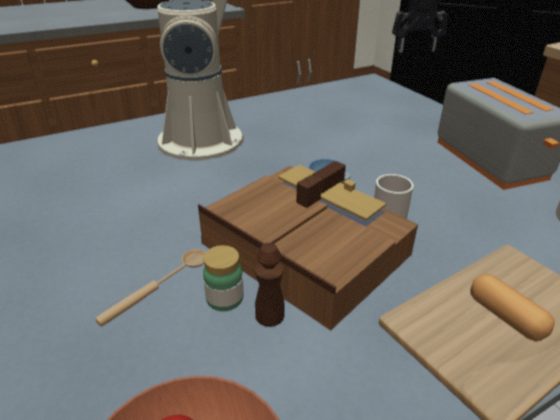

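View pics/side0.png

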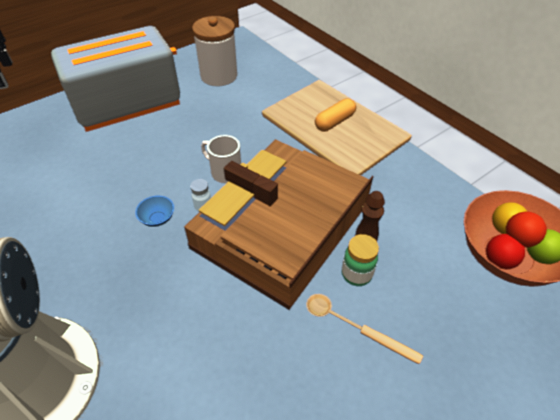

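```bash
cat > h.py <<'E'
import numpy as np,cv2
def cloud(d,c):
    v,u=np.mgrid[:d.shape[0],:d.shape[1]]
    P=np.stack([(u-c["cx"])/c["fx"]*d,(v-c["cy"])/c["fy"]*d,d],-1)
    return (P-c["t"])@c["R"]
def plane(u,v,z,c):
    D=np.array([(u-c["cx"])/c["fx"],(v-c["cy"])/c["fy"],1])@c["R"]; o=-c["R"].T@c["t"]
    return o+D*(z-o[2])/D[2]
E
python3 - <<'E'
from h import *
for n in("side","scene"):
    f=np.load(n+"0.npz"); p,d=f["p"],f["d"]; W=cloud(d,f)
    h=cv2.cvtColor(p,cv2.COLOR_RGB2HSV)
    z=W[...,2]
    ok=(d>0)&(W[...,0]>250)&(W[...,0]<900)
    g=ok&(h[...,0]>18)&(h[...,0]<28)&(h[...,1]>130)&(h[...,2]>90)&(z>92)&(z<108)
    k,l,s,_=cv2.connectedComponentsWithStats(g.astype(np.uint8))
    for i in range(1,k):
        if s[i,4]>100: print(n,s[i],np.median(W[l==i],0).round(1),cv2.minAreaRect(W[l==i][:,:2].astype(np.float32)))
    rg=[i for i in range(1,k) if s[i,4]>250]
    m=np.isin(l,rg); R=cv2.minAreaRect(W[m][:,:2].astype(np.float32)); print("bar all",R,cv2.boxPoints(R).round(1).tolist())
    y=np.median(W[m],0)
    near=np.hypot(W[...,0]-y[0],W[...,1]-y[1])<330
    # wood of the box: brown
    br=ok&near&(h[...,0]<18)&(h[...,1]>90)&(z>88)&(z<102)
    k,l,s,_=cv2.connectedComponentsWithStats(br.astype(np.uint8)); i=1+s[1:,4].argmax()
    R=cv2.minAreaRect(W[l==i][:,:2].astype(np.float32)); print("lid",s[i],np.median(W[l==i],0),R,cv2.boxPoints(R).round(1).tolist())
    dk=ok&near&(z>138)&(z<152)
    k,l,s,_=cv2.connectedComponentsWithStats(dk.astype(np.uint8))
    for i in range(1,k):
        if s[i,4]>60: R=cv2.minAreaRect(W[l==i][:,:2].astype(np.float32)); print("blk",s[i],R,cv2.boxPoints(R).round(1).tolist())
    tb=ok&near&(z>20)
    print("table z",np.median(z[ok&near&(z<15)]))
    f2=ok&near&(z>15)&((h[...,0]>95)&(h[...,1]<140)|(h[...,1]<60))
    k,l,s,_=cv2.connectedComponentsWithStats(f2.astype(np.uint8))
    for i in range(1,k):
        if s[i,4]>60: print("byst",s[i],np.median(W[l==i],0).round(),W[l==i].max(0).round(),W[l==i].min(0).round())
E
```

```text
side [246 150  40  29 623] [617.1 111.4  99.6] ((617.37646484375, 113.86074829101562), (71.33565521240234, 68.7306137084961), 17.257959365844727)
side [ 199  182   55   43 1174] [478.7  67.   99.8] ((481.221435546875, 67.65260314941406), (104.47028350830078, 73.9789810180664), 17.34743881225586)
side [348 235  30  25 567] [ 631.1 -193.6   99.8] ((631.7744140625, -193.529296875), (58.01897048950195, 55.447120666503906), 32.76583480834961)
bar all ((587.1600341796875, -48.850616455078125), (231.38558959960938, 360.3236999511719), 18.496685028076172) [[420.29998779296875, 85.30000305175781], [534.5999755859375, -256.3999938964844], [754.0, -183.0], [639.7000122070312, 158.6999969482422]]
lid [ 220  179  152  109 5915] [522.87227311 -69.5692509   95.85111742] ((594.287353515625, -35.28424072265625), (333.42626953125, 180.97508239746094), 18.232379913330078) [[407.6000061035156, -1.5], [464.29998779296875, -173.39999389648438], [780.9000244140625, -69.0999984741211], [724.2999877929688, 102.80000305175781]]
blk [223 161  55  33 692] ((542.17822265625, 66.12781524658203), (32.7456283569335
[... 429 characters left out ...]
, -124.30000305175781]]
table z -0.037724593255706235
byst [ 201  135   40   46 1107] [570. 243.  68.] [617. 305. 139.] [510. 115.  15.]
byst [271 167  15  14  67] [634.  87.  79.] [660.  98.  87.] [609.  69.  75.]
byst [190 179  21  30 439] [463. 161.  64.] [489. 192.  79.] [447. 148.  17.]
byst [200 197  56  33 254] [463.  45.  78.] [545.  90. 104.] [422.  14.  74.]
byst [135 198  37  29 365] [360. 226.  25.] [403. 249.  38.] [319. 160.  15.]
byst [341 253  35  31 385] [ 605. -211.   38.] [ 649. -167.   67.] [ 597. -227.   15.]
bar all ((0.0, 0.0), (0.0, 0.0), 0.0) [[0.0, 0.0], [0.0, 0.0], [0.0, 0.0], [0.0, 0.0]]
  return _methods._mean(a, axis=axis, dtype=dtype,
  ret = um.true_divide(
Traceback (most recent call last):
ValueError: attempt to get argmax of an empty sequence
```

>>> drive_tool([
  [-1.77, -1.63, 0, 0],
  [-1.77, -1.63, 0, 0],
  [-1.77, -1.63, 0, 0],
  [-1.77, -1.63, 0, 0],
  [-1.77, -1.63, 0, 0],
  [-1.77, -1.63, 0, 0],
  [-1.77, -1.63, 0, 0],
  [-1.77, -1.63, 0, 0],
  [-1.77, -1.63, 0, 0],
  [-1.77, -1.63, 0, 0],
  [-1.77, -1.63, 0, 0],
  [-1.77, -1.63, 0, 0],
], jaw=1, force=20)

```text
clock: 1.1
eef_pos: [356.6, 318.8, 248.1]
tcp_rot: [-3.141, -0.0, 2.762]
contact_force: [-0.8, -0.4, 0.3]
opening: -0.002
```

>>> drive_tool([
  [-1.77, -1.63, 0, 0],
  [-1.77, -1.63, 0, 0],
  [-1.77, -1.63, 0, 0],
  [-1.77, -1.63, 0, 0],
  [-1.77, -1.63, 0, 0],
  [-1.77, -1.63, 0, 0],
  [-1.77, -1.63, 0, 0],
  [-1.77, -1.63, 0, 0],
  [-1.77, -1.63, 0, 0],
  [-1.77, -1.63, 0, 0],
  [-1.77, -1.63, 0, 0],
  [-1.77, -1.63, 0, 0],
])

```text
clock: 2.1
eef_pos: [481.3, 58.4, 248.1]
tcp_rot: [-3.141, -0.0, 2.762]
contact_force: [-0.7, 0.5, 1.0]
opening: 0.001
```

>>> drive_tool([
  [0, 0, 0, -0.1],
  [0, 0, 0, -0.1],
  [0, 0, 0, -0.1],
  [0, 0, 0, -0.1],
  [0, 0, 0, -0.1],
  [0, 0, 0, -0.1],
  [0, 0, 0, -0.1],
  [0, 0, 0, 0],
  [0, 0, 0, 0],
])

```text
clock: 2.85
eef_pos: [481.0, 59.6, 248.1]
tcp_rot: [3.142, -0.0, -2.824]
contact_force: [-0.0, 0.3, -0.5]
opening: -0.004
```

```bash
cat > look.py <<'E'
from rig import r,cams
from h import *
import sys
a=np.deg2rad(18.3); ex=np.array([np.cos(a),np.sin(a)]); ey=np.array([-ex[1],ex[0]]); O=556.5*ex-170.5*ey
tag=sys.argv[1]
for n in sys.argv[2:]:
    c=cams.camera_params(n); p,d=cams.grab_frame(n); cv2.imwrite(f"pics/{n}{tag}.png",p[:,:,::-1]); W=cloud(d,c)
    B=np.stack([(W[...,:2]-O)@ex,(W[...,:2]-O)@ey,W[...,2]],-1)
    h=cv2.cvtColor(p,cv2.COLOR_RGB2HSV); inb=(d>0)&(abs(B[...,0])<190)&(B[...,1]>-150)&(B[...,1]<145)
    g=inb&(h[...,0]>17)&(h[...,0]<29)&(h[...,1]>110)&(B[...,2]>80)&(B[...,2]<106)
    k=inb&(h[...,2]<75)&(B[...,2]>136)&(B[...,2]<152)
    for nm,m in(("bar",g),("blocktop",k)):
        if m.sum()>20:
            q=B[m]; R=cv2.minAreaRect(q[:,:2].astype(np.float32)); print(n,nm,m.sum(),"pct1/50/99",np.percentile(q,[1,50,99],axis=0).round(1).tolist(),R)
s=r.sense(); e=s["eef_pos"]; print("O",O,"tcp box",(e[:2]-O)@ex,(e[:2]-O)@ey,e[2],s["contact_force"],s["clock"])
E
python3 look.py 1 wrist side
```

```text
wrist bar 9864 pct1/50/99 [[-128.2, 52.4, 98.7], [-81.8, 85.4, 100.4], [91.7, 120.9, 101.9]] ((-13.8253173828125, 85.62659454345703), (72.28369903564453, 230.95187377929688), 89.92667388916016)
wrist blocktop 475 pct1/50/99 [[-35.7, 4.8, 136.0], [-34.9, 41.2, 140.2], [-20.6, 123.6, 144.6]] ((-25.102588653564453, 64.1592788696289), (120.8726577758789, 21.558012008666992), 89.72937774658203)
side bar 1828 pct1/50/99 [[-128.6, 50.6, 96.1], [-53.8, 83.6, 99.7], [99.0, 119.0, 102.8]] ((-6.4165802001953125, 83.24276733398438), (75.07799530029297, 250.05154418945312), 89.83808135986328)
side blocktop 157 pct1/50/99 [[-36.7, 0.1, 136.0], [-34.8, 54.1, 140.6], [-14.8, 120.5, 146.1]] ((-33.88127517700195, 58.93595504760742), (25.256393432617188, 123.7632064819336), 11.21833610534668)
O [581.89099205  12.85975781] tcp box -81.01553377678131 76.06282327761136 248.1737026228538 [-0.3916137   0.34129121 -0.41445217] 2.95
```

View pics/wrist1.png

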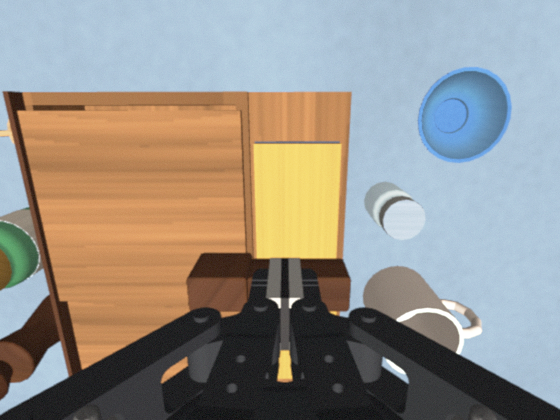

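>>> drive_tool([
  [0, 0, 2, 0],
  [0, 0, 2, 0],
  [0, 0, 2, 0],
  [0, 0, 2, 0],
  [0, 0, 2, 0],
  [0, 0, 1.5, 0],
  [0, 0, 0.5, 0],
  [0, 0, 0.3, 0],
  [0, 0, 0, 0],
])

```text
clock: 3.7
eef_pos: [481.2, 59.7, 125.2]
tcp_rot: [3.142, -0.0, -2.822]
contact_force: [-0.8, 0.2, 0.8]
opening: -0.002
```

>>> drive_tool([
  [0, 0, 0.3, 0],
  [0, 0, 0.3, 0],
  [0, 0, 0.3, 0],
  [0, 0, 0.3, 0],
  [0, 0, 0.3, 0],
  [0, 0, 0.3, 0],
  [0, 0, 0, 0],
  [0, 0, 0, 0],
])

```text
clock: 4.37
eef_pos: [481.7, 59.7, 107.4]
tcp_rot: [-3.141, 0.001, -2.821]
contact_force: [1.8, -0.7, 4.3]
opening: 0.002
```

>>> drive_tool([
  [0, 0, 0.2, 0],
  [0, 0, 0.2, 0],
  [0, 0, 0.2, 0],
  [0, 0, 0.1, 0],
  [0, 0, 0, 0],
  [0, 0, 0, 0],
])

```text
clock: 4.87
eef_pos: [481.7, 59.7, 100.8]
tcp_rot: [-3.141, 0.001, -2.821]
contact_force: [0.2, 0.5, 11.5]
opening: -0.001
```

>>> drive_tool([
  [-0.5, 0, 0, 0],
  [-0.6, 0, 0, 0],
  [-0.6, 0, 0, 0],
  [-0.6, 0, 0, 0],
  [-0.6, 0, 0, 0],
  [-0.6, 0, 0, 0],
  [-0.6, 0, 0, 0],
  [-0.4, 0, 0, 0],
  [0, 0, 0, 0],
])

```text
clock: 5.62
eef_pos: [520.0, 72.9, 100.6]
tcp_rot: [3.141, -0.009, -2.821]
contact_force: [-16.5, -5.1, 30.1]
opening: -0.001
```

```bash
python3 look.py 2 side
```

```text
side bar 1574 pct1/50/99 [[-129.2, 50.5, 80.5], [-64.1, 82.2, 83.6], [98.6, 120.4, 93.3]] ((-12.774696350097656, 81.61213684082031), (79.4795150756836, 235.41233825683594), 89.7748031616211)
side blocktop 228 pct1/50/99 [[-57.3, 0.2, 136.2], [-49.2, 59.1, 141.7], [-3.3, 116.2, 151.8]] ((-39.925392150878906, 55.173824310302734), (44.808990478515625, 132.10565185546875), 27.140722274780273)
O [581.89099205  12.85975781] tcp box -39.87780368824334 76.48402356794531 100.64000947591803 [-15.79346921  -4.62118437  30.4570128 ] 5.6667
```

```bash
python3 - <<'E'
import cv2
a=cv2.imread("pics/side2.png")[110:310,150:400]; cv2.imwrite("pics/c2.png",cv2.resize(a,None,fx=3,fy=3)[:600,:750])
E
```

```text
(no output)
```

View pics/c2.png

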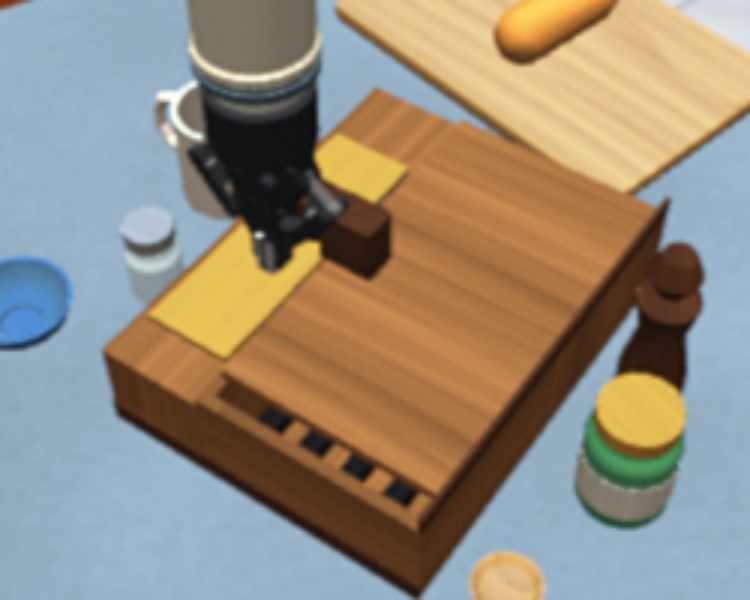

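>>> drive_tool([
  [0, 0, -0.1, 0],
  [0, 0, -0.05, 0],
  [0, 0, 0, 0],
])

```text
clock: 5.92
eef_pos: [521.5, 73.4, 101.2]
tcp_rot: [3.141, -0.005, -2.821]
contact_force: [-5.2, -2.1, 8.0]
opening: -0.002
```

>>> drive_tool([
  [-0.5, 0, 0, 0],
  [-0.5, 0, 0, 0],
  [-0.5, 0, 0, 0],
  [-0.5, 0, 0, 0],
  [0, 0, 0, 0],
])

```text
clock: 6.33
eef_pos: [541.6, 80.0, 101.2]
tcp_rot: [3.141, -0.004, -2.821]
contact_force: [-2.2, -0.4, 6.2]
opening: 0.004
```

>>> drive_tool([
  [-0.5, 0, 0, 0],
  [-0.5, 0, 0, 0],
  [-0.5, 0, 0, 0],
  [-0.5, 0, 0, 0],
  [0, 0, 0, 0],
])

```text
clock: 6.75
eef_pos: [560.6, 86.2, 101.2]
tcp_rot: [3.141, -0.004, -2.821]
contact_force: [-2.2, -0.8, 5.3]
opening: 0.006
```

```bash
python3 look.py 3 side; python3 - <<'E'
import cv2
a=cv2.imread("pics/side3.png")[110:310,150:400]; cv2.imwrite("pics/c3.png",cv2.resize(a,None,fx=3,fy=3)[:600,:750])
E
```

```text
side bar 1650 pct1/50/99 [[-129.3, 50.4, 80.8], [-61.1, 83.2, 84.0], [30.7, 120.3, 100.6]] ((-15.277969360351562, 84.05015563964844), (80.2823257446289, 233.2037811279297), 86.54559326171875)
side blocktop 238 pct1/50/99 [[-15.0, 0.4, 136.1], [-6.1, 59.0, 141.9], [39.9, 114.0, 151.7]] ((4.508691310882568, 55.02696990966797), (43.63291931152344, 128.11282348632812), 21.62388038635254)
O [581.89099205  12.85975781] tcp box 2.7842401906077026 76.31345854581336 101.1892165940166 [-2.05978841 -0.91862122  5.49587392] 6.8
```

View pics/c3.png

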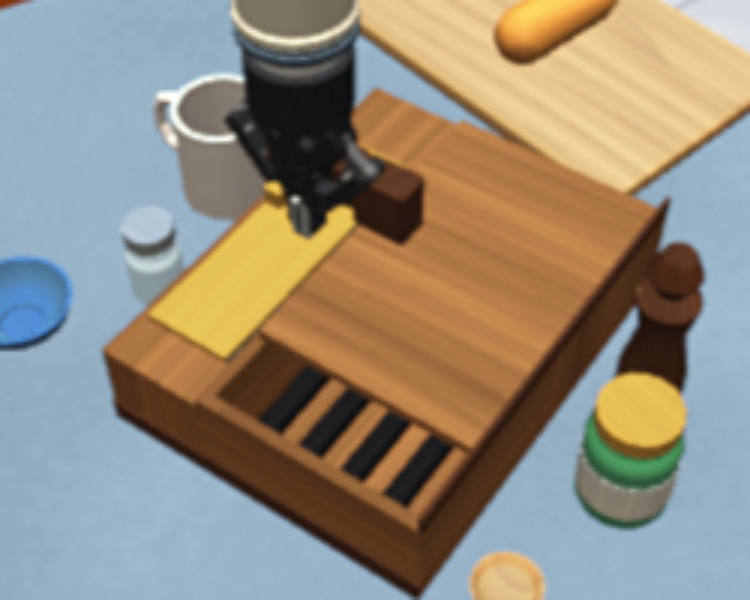

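The crop shows the lid sliding with the fingertips behind the block, and the box has not moved. The nose is at crop (275,193).

>>> drive_tool([
  [-0.5, 0, 0, 0],
  [-0.5, 0, 0, 0],
  [-0.5, 0, 0, 0],
  [-0.5, 0, 0, 0],
  [-0.5, 0, 0, 0],
  [-0.3, 0, 0, 0],
  [0, 0, 0, 0],
])

```text
clock: 7.38
eef_pos: [587.1, 95.0, 101.1]
tcp_rot: [3.141, -0.004, -2.821]
contact_force: [-2.4, -1.1, 5.0]
opening: -0.001
```

```bash
python3 look.py 4 side; python3 - <<'E'
from h import *
from rig import cams
c=cams.camera_params("side")
import look_dummy if False else None
E
true
```

```text
side bar 1936 pct1/50/99 [[-129.0, 50.3, 80.6], [-47.4, 83.8, 83.9], [55.9, 119.7, 101.8]] ((-32.65135955810547, 82.91783142089844), (80.8829116821289, 196.5653839111328), 89.6589584350586)
side blocktop 233 pct1/50/99 [[13.5, 0.3, 136.2], [24.8, 58.0, 142.2], [64.9, 114.9, 151.5]] ((33.355377197265625, 55.99208068847656), (45.48407745361328, 126.50154876708984), 19.30021095275879)
O [581.89099205  12.85975781] tcp box 30.74830756824083 76.32005671716524 101.14785810461207 [-1.95648349  0.42872586  5.49659619] 7.4333  File "<stdin>", line 4
    import look_dummy if False else None
                      ^^
SyntaxError: invalid syntax
```

>>> drive_tool([
  [0.4, 0, 0, 0],
  [0.4, 0, 0, 0],
  [0.2, 0, 0, 0],
  [0, 0, -0.4, 0],
  [0, 0, -0.6, 0],
  [0, 0, -1, 0],
  [0, 0, -2, 0],
  [0, 0, -2.5, 0],
  [0, 0, -2.5, 0],
  [0, 0, -2.5, 0],
  [0, 0, -2.5, 0],
  [0, 0, 0, 0],
])

```text
clock: 8.43
eef_pos: [580.5, 92.3, 247.1]
tcp_rot: [-3.141, 0.006, -2.821]
contact_force: [0.3, 1.1, 0.8]
opening: -0.006
```

>>> drive_tool([
  [2, 0, 0, 0],
  [2, 0, 0, 0],
  [2, 0, 0, 0],
  [2, 0, 0, 0],
  [2, 0, 0, 0],
  [2, 0, 0, 0],
  [0, 0, 0, 0],
  [0, 0, 0, 0],
  [0, 0, 0, 0],
])

```text
clock: 9.18
eef_pos: [465.3, 54.4, 241.9]
tcp_rot: [3.142, 0.0, -2.821]
contact_force: [-0.2, 0.6, 0.2]
opening: -0.001
```

```bash
python3 look.py 5 side wrist
```

```text
side bar 1973 pct1/50/99 [[-128.9, 50.4, 96.4], [-47.1, 83.0, 99.7], [50.6, 119.5, 102.8]] ((-38.20182418823242, 85.48638916015625), (73.82205200195312, 184.2530059814453), 89.15538787841797)
side blocktop 149 pct1/50/99 [[42.5, 0.2, 136.2], [44.5, 53.2, 140.6], [66.3, 119.2, 145.4]] ((45.3393669128418, 58.955604553222656), (24.696779251098633, 123.6139907836914), 11.024601936340332)
wrist bar 9139 pct1/50/99 [[-128.7, 52.3, 98.8], [-85.5, 90.4, 100.4], [0.9, 121.1, 101.9]] ((-37.9569091796875, 86.55926513671875), (70.19043731689453, 183.1025390625), 89.86270141601562)
wrist blocktop 52 pct1/50/99 [[43.5, 70.6, 136.2], [44.6, 76.0, 137.9], [45.6, 82.3, 140.3]] ((44.6216926574707, 76.46002197265625), (12.520573616027832, 2.081695079803467), 86.20892333984375)
O [581.89099205  12.85975781] tcp box -97.28259725005728 76.01151349113806 241.804711955955 [-0.48373888 -0.7142049   0.04985159] 9.2833
```

View pics/side5.png

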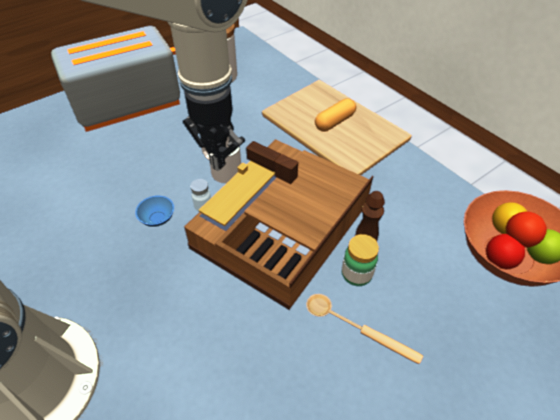

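The picture shows the block at (272,160), past the stop at (243,169). The bar is up at z of about 100, the arm is clear, and the jars, mug and dish are where they were.

```bash
python3 -c "
from rig import job; print(job.sign_off())"
```

```text
the job is handed in; nothing more can be done
None
```

The knife box is open and the job is handed in, at about 9.3 s on the clock. With the fingertips closed, I pressed the brass bar onto its end stop and pushed the thumb block along until it was past the upright stop. I then backed off 10 mm, let the bar spring up and moved clear.

**Last checks**
- **Lid:** it is about 87–88 mm open, by both the side and wrist cameras. The block needs 71.5 mm to count as completely past the stop.
- **Bar:** it is up again, with its top at z of about 100 mm.
- **Box and bystanders:** the near end of the bar reads the same as at the start to within 1 mm, so the box has not shifted. The bystanders look unmoved in the side view, but I did not measure them again.
- **Arm:** it is clear above the box, with no contact force beyond sensor noise.

**What went less smoothly:** early in the slide the downward force rose to about 30 N, with about 17 N of drag. I raised the tips 1.5 mm, and the downward force stayed at 5–8 N for the rest of the push. No checks failed or disagreed.

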